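# Open the leak-test box and hold its lid

## Task

Open the leak-test box so that I can lift the brazed coupon out: throw its toggle clamp right back off the lid, then tug at the lid to learn whether the catch under the round knob still has it. If it is caught, let the lid down and turn the knob a quarter turn to release it; then raise the lid to more than 45 degrees and end the job still holding it up there, since it falls shut on its own. Leave everything else on the bench, and the coupon, where it is.

Things in the scene. Friction and masses are not known exactly. Their poses are not given: they have to be found in the camera images.
- test_box: Leak-test box, fixed to the bench: grey steel tray 240 (x) x 300 (y) x 90 mm high with a hinged lid, top face 98.5 mm above the bench. Origin: centre of its underside; x from the front (lid handle, knob) to the back (hinge), y to the side where the toggle clamp stands. 'box (x, y, z)' below is in mm in this frame. Yaw within 0.3 rad of the robot's.
- clamp (a joint): Angle of the toggle clamp's handle about clamp_pivot, rad. 0: locked, handle upright, arm level over the lid's edge with its rubber pad pressing on the lid. Grows as the handle swings away from the lid (to box +y) and down; stop at 1.50, nearly level, arm upright clear of the lid. The first 0.15 takes 2 to 4 N at the grip, then it moves lightly. Right back: over 1.2.
- clamp_pivot (a point): Pin of the clamp's handle, fixed to the box at box (-20, 213, 106); the handle turns about the box x axis through it. The clamp's base plates reach up to box z 126; its arm is a 12 mm square bar at box z 116 from the base to box y 123.
- clamp_grip (a point): Middle of the clamp handle's black grip, on its axis, 85 mm from the pivot. The grip is a round bar 17 mm in diameter, from 45 to 125 mm from the pivot; below it a flat steel shank 7 x 10 mm. It can be pushed over from the lid's side.
- lid_angle (a joint): Angle of the lid about its hinge, rad. 0: shut; grows as the front edge lifts; stop at 1.30. The lid weighs about 0.9 kg in all (4 to 7 N at the handle), turns freely and falls shut from any angle. When the catch has it, it lifts only about 0.013 rad (3 mm at the front) and stops hard; when free it lifts on with its own weight alone.
- lid: The hinged lid, 240 x 296 x 8 mm: aluminium frame with an 85 mm deep front band, clear panel behind it. Origin on the hinge axis, same point as lid_hinge; its x and y axes are the box's when shut.
- lid_hinge (a point): Point on the lid's hinge axis at box (120, 0, 95); the axis runs along box y.
- lid_handle (a point): Lid handle: round steel bar 12 mm in diameter, 90 mm long along box y, on two posts on the lid's front band. This point: middle of the bar, at box (-85, 30, 140.5) when shut, 42 mm above the lid's top face. It moves with the lid about lid_hinge, at 210 mm; the bar may turn between the fingers.
- knob_top (a point): Centre of the catch knob's top face, fixed to the lid, at box (-80, -100, 134.5) when shut. The knob is plain, round, black and unmarked, 38 mm in diameter, 36 mm tall above the lid; it turns about the upright axis with slight drag (0.06 N m) and no stops, and turns the hidden catch bar below the lid (see keeper).
- keeper (a point): Steel lug 14 x 16 x 4 mm inside the front wall at box (-109, -100, 80), hidden under the shut lid. If the knob's two-ended bar lies within about 35 degrees of box x its end is under this lug and the lid is caught; else it is free. A quarter turn (80 to 95 degrees) either way, lid down, frees a caught lid, but may catch a free one. The bar's start differs and cannot be seen.
- coupon: Brazed copper tee, 210 mm long along box y with a 55 mm branch, 22 mm tube, lying loose on two wooden saddles inside the box. Origin: where the tube axes meet. Leave it there.
- flux_tin: White tin, 72 mm in diameter, 75 mm high, beside the box on the knob's side, towards the back. Origin: centre of its underside. Leave it.
- tape_measure: Yellow and black tape measure, 72 x 42 x 66 mm high, beside the box on the knob's side, towards the front. Origin: centre of its underside. Leave it.
- elbow: Copper 25 mm pipe elbow, about 50 x 55 x 25 mm high, beside the clamp, towards the front. Origin: underside, at one end of it. Leave it.
- tube_cutter: Small tube cutter with a black knob, about 40 x 85 x 22 mm high, beside the box on the knob's side. Origin: underside of its frame's middle. Leave it.
- fitting_brush: Wire fitting brush with a wooden handle, 160 mm long, 22 mm high, on the bench beside the clamp, towards the back. Origin: underside, mid length. Leave it.

How it is judged (in metres and radians):
On the way, in this order (a step that is already met when the one before it is completed fails the run):
1. the toggle clamp is thrown right back while the lid is still down (value of joint clamp above 1.2 rad and value of joint lid_angle below 0.1 rad), for 0.2 s.
2. the lid is tugged with the fingers (value of joint lid_angle above 0.008 rad and contact force between the fingers and lid above 1 N), for 0.05 s.
3. the lid is raised past 45 degrees in the fingers (value of joint lid_angle above 0.785 rad and contact force between the fingers and lid above 1 N), for 0.2 s.
At the end, for the whole second after the job is handed in: The clamp handle is thrown back (beyond 1.1 rad) and the lid stands still, more than 45 degrees (0.785 rad) open, held up by the fingers (more than 1 N) (all of step 3 and value of joint clamp above 1.1 rad and velocity of joint lid_angle between -0.1 and 0.1 rad/s); the arm keeps its last pose, push and grip.
It fails at once if a bystander or the coupon is pushed more than 30 mm from its place (distance of any of flux_tin, tape_measure, elbow, tube_cutter, fitting_brush, coupon from where it was at the start of the episode above 0.03 m).
It also fails if it takes over 67 s, if anything falls off the work surface, if the arm or the gripper's body presses on something with over 40 N, if the wrist force passes 120 N, or if a joint passes its speed limit or range.

## Robot

A 7-joint arm with a two-finger parallel gripper is mounted at the origin on the work surface. World frame = base frame: x ahead of the robot, y to its left, z up, the work surface at z = 0. Lengths are in mm, angles in rad, forces in N, time in s.
With the tool pointing down it reaches from about 400 to 875 mm from the base axis. Payload 4.4 kg.
Tool frame: the origin (TCP) lies at the very end of the fingers, on their centre line; the grasp point (between the pads) lies 19 mm behind it; y points along the fingers, z is the direction in which the jaws open and shut, and the axes are right-handed (so a half turn about y gives the same grasp; the last joint's range is limited). The gripper opens to 85 mm and grips with 20 to 120 N. Pads are 22 mm wide; open, the fingers measure 114 mm over their backs; the gripper's body (76 mm by 85 mm) begins 54 mm behind the grasp point. The pads swing forward as they close: fully open they stand 13 mm farther back than shut.
Start: joints at [1.167, 0.628, 0.038, 1.517, -0.027, 0.996, -0.02], TCP at [215.446, -613.271, 231.313] pointing down, gripper open.
Joint ranges: [-3.06, 3.06], [-0.37, 2.12], [-1.25, 1.32], [0.18, 2.47], [-1.1, 4.24], [0.23, 1.98], [-2.94, 2.94]. Speed limits (rad/s): [2.57, 2.57, 3.14, 3.14, 3.14, 3.14, 3.14].

## Interface

Orientations are given as [roll, pitch, yaw] about the fixed x, y, z axes, in that order (R = Rz(yaw) Ry(pitch) Rx(roll)).
In Python, from cell import read_state, get_image, finish_job gives the robot as it stands. The module is installed in compiled form; this text tells all that it offers.
- The arm moves only by the tool servo_tool, never from a script. Its argument "increments" is a list of rows, each an object of numbers: "dx", "dy", "dz": the shift along the world's x, y, z in cm; "ax", "ay", "az": the turn, a rotation vector about the world's x, y, z in rad; "claw": the closure, from -1 (fully open) to 1 (shut). A call has 1 to 8 rows; each row is the pose to reach, as a shift and turn from the pose commanded when the call began; what a row does not reach only later rows make up. A row lasts 1/12 s, in which the tool goes at most 41.7 mm and 7.16 degrees, less where a joint would pass 70% of its speed; a pose out of reach is approached as far as the arm can. A call with a gripper value outside its range is refused whole. The fingers move at their own pace and stop on an object; the grip force is fixed at half the most. Time passes only in rows, so rows that repeat a pose let the fingers close. It gives the time, the measured TCP pose, the force and the opening at its end, in the units of the state.
- read_state(): the state, without advancing time (a new reading comes with each control period).
- get_image(name): name is "scene" or "top"; returns a dict with "color" (384x512x3 uint8, red, green, blue), "fov_y" (degrees; the focal length in pixels is half the picture's height over the tangent of half this angle, whatever the lens; pixels are square), "cx", "cy" (the principal point, pixels), "R" (3x3) and "t" (3): a world point X has camera coordinates R X + t. Camera axes: x right, y down, z forward; pixel columns grow to the right and rows downward; lengths in mm; the calibration is good to about 2 mm. A picture is of the moment at which its call begins. There is no depth.
- finish_job(): hands the job in, once; it reports no verdict.
The state is a dict: "clock": time; "qpos": joint angles; "qd": joint speeds; "tau": joint torques, N m; "eef_pos": TCP position; "tool_rot": TCP orientation; "force": force on the tool from outside, world axes, zero at the start; "torque": the same for the moment, N m; "width": finger opening in mm.
Only numpy, scipy, OpenCV 4.12 (cv2) and the standard library are available. Lean on these libraries where they do the work, as an engineer would, in place of code of your own. Each camera call takes 0.05 s, during which the arm holds its last target.

## Working session

There is one attempt and no reset: what is moved stays moved. The work goes in short steps, Python scripts to look and compute and a tool call to move; the robot and the scene stay as the last step left them, time stands still between calls to the robot, and variables do not carry over. Pictures are saved under pics/ and viewed, and the job is handed in when it is done.

Besides the shell and the picture viewer there is one more tool, called after "Request:" as name(argument=value, ...) on one line, values as JSON. servo_tool: Moves the arm, as the interface text tells. Its arguments: {"type":"object","properties":{"increments":{"type":"array","items":{"type":"object","properties":{"dx":{"type":"number"},"dy":{"type":"number"},"dz":{"type":"number"},"ax":{"type":"number"},"ay":{"type":"number"},"az":{"type":"number"},"claw":{"type":"number"}}}}},"required":["increments"]}

```bash
mkdir -p pics; python3 - <<'E'
from cell import *
import cv2,numpy as np
s=read_state()
for k,v in s.items(): print(k,np.round(v,3))
for n in("scene","top"):
    d=get_image(n); cv2.imwrite(f"pics/{n}0.png",d["color"][:,:,::-1])
    np.savez(f"pics/{n}0.npz",**d)
    print(n,d["fov_y"],d["cx"],d["cy"],np.round(d["R"],4).tolist(),np.round(d["t"],1))
E
```

```text
clock 0.0
qpos [ 1.167  0.629  0.038  1.518 -0.027  0.996 -0.02 ]
qd [ 0.    -0.001 -0.001  0.     0.     0.002 -0.001]
tau [ 0.0000e+00 -5.6341e+01  1.2260e+00 -1.9344e+01  1.1000e-02  1.1000e-02
  0.0000e+00]
eef_pos [ 215.256 -612.653  230.38 ]
tool_rot [-1.573  0.    -2.804]
force [-0.403  0.64  -0.397]
torque [ 0.015  0.01  -0.004]
width 85.32
scene 55.564246478064845 253.5435072714542 191.43563265711788 [[0.7931, 0.6089, 0.0171], [0.3825, -0.476, -0.7919], [-0.4741, 0.6346, -0.6104]] [-462.7  -93.7 1367. ]
top 43.34475725480339 252.62150540526275 179.49884472033705 [[-0.0216, -0.9998, -0.0024], [-0.9829, 0.0216, -0.1831], [0.1831, -0.0016, -0.9831]] [  16.8  596.8 1105.2]
```

View pics/scene0.png

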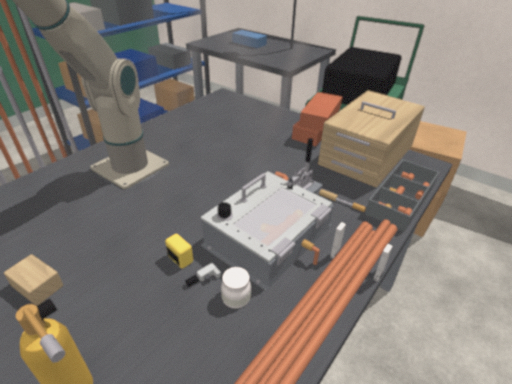

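View pics/top0.png

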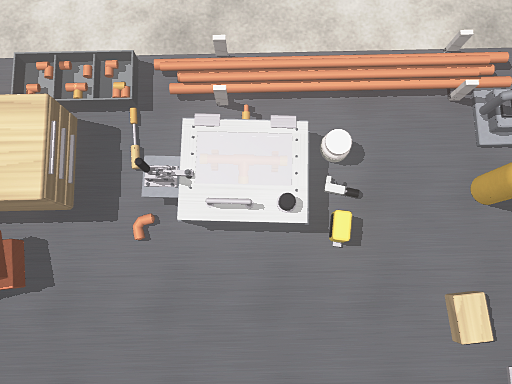

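```bash
cat > h.py <<'E'
import numpy as np,cv2
def load(n): return dict(np.load(f"pics/{n}.npz"))
def ray(d,u,v):
    f=192/np.tan(np.radians(float(d["fov_y"])/2))
    c=np.array([(u-d["cx"])/f,(v-d["cy"])/f,1.]); R=d["R"]
    return -R.T@d["t"], R.T@c
def onz(d,u,v,z):
    o,r=ray(d,u,v); return o+r*(z-o[2])/r[2]
def proj(d,X):
    f=192/np.tan(np.radians(float(d["fov_y"])/2)); c=d["R"]@np.array(X,float)+d["t"]
    return np.array([d["cx"]+f*c[0]/c[2],d["cy"]+f*c[1]/c[2]])
def tri(a,b):
    A=np.zeros((3,3));B=np.zeros(3)
    for o,r in(a,b):
        r=r/np.linalg.norm(r);P=np.eye(3)-np.outer(r,r);A+=P;B+=P@o
    return np.linalg.solve(A,B)
E
python3 - <<'E'
from h import *
d=load("top0");im=d["color"][:,:,::-1]
cv2.imwrite("pics/topz.png",cv2.resize(im[95:245,120:320],None,fx=4,fy=4,interpolation=cv2.INTER_CUBIC))
d=load("scene0");im=d["color"][:,:,::-1]
cv2.imwrite("pics/scenez.png",cv2.resize(im[130:270,190:370],None,fx=4.2,fy=4.2,interpolation=cv2.INTER_CUBIC))
d=load("top0");im=d["color"];hsv=cv2.cvtColor(im,cv2.COLOR_RGB2HSV)
m=(hsv[...,2]<45).astype(np.uint8)
n,l,st,c=cv2.connectedComponentsWithStats(m)
for i in range(1,n):
    if st[i,4]>30 and 120<c[i,0]<330 and 100<c[i,1]<240: print(st[i],c[i])
E
```

```text
(no output)
```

View pics/topz.png

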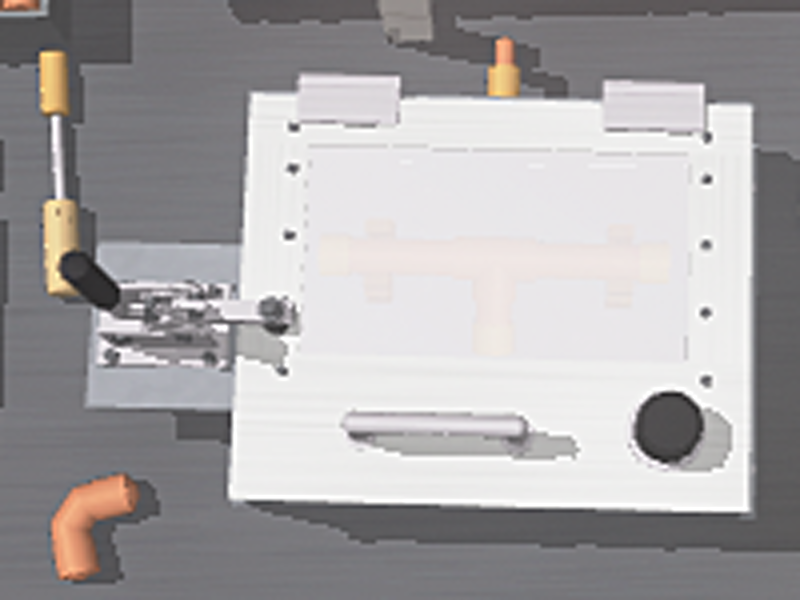

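View pics/scenez.png

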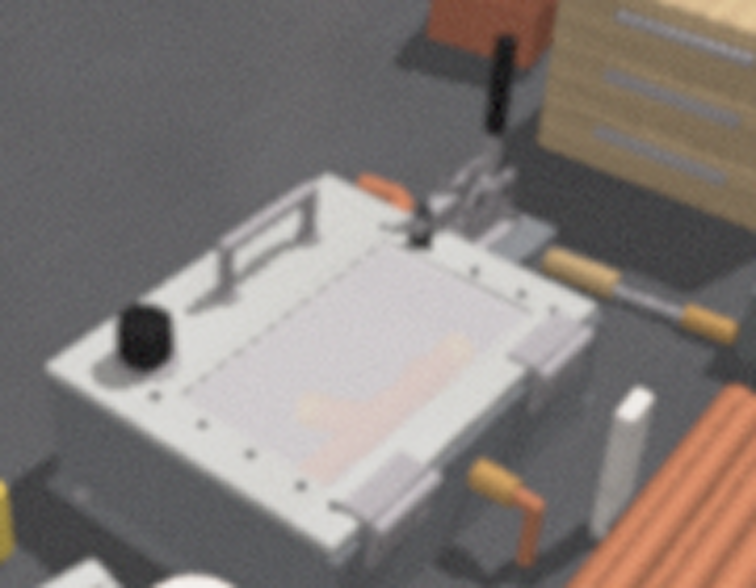

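```bash
python3 - <<'E'
from h import *
from scipy.optimize import least_squares
t=load("top0");s=load("scene0")
T=lambda u,v:(120+(u+.5)/4-.5,95+(v+.5)/4-.5)
S=lambda u,v:(190+(u+.5)/4.2-.5,130+(v+.5)/4.2-.5)
obs=[(t,T(250,93),(120,148,98.5)),(t,T(752,103),(120,-148,98.5)),(t,T(751,513),(-120,-148,98.5)),(t,T(230,499),(-120,148,98.5)),
(t,T(668,426),(-80,-100,134.5)),(t,T(435,425),(-85,30,140.5)),
(s,S(328,173),(-120,148,98.5)),(s,S(48,367),(-120,-148,98.5)),(s,S(145,318),(-80,-100,134.5)),(s,S(270,217),(-85,30,140.5))]
def X(p,q):
    c,n=np.cos(p[2]),np.sin(p[2]); return np.array([p[0]+c*q[0]-n*q[1],p[1]+n*q[0]+c*q[1],q[2]])
f=lambda p:np.concatenate([proj(d,X(p,q))-u for d,u,q in obs])
r=least_squares(f,[650,0,0],loss="soft_l1",x_scale=[10,10,.1]);p=r.x
print(p);print(np.round(r.fun.reshape(-1,2) if r.fun.size==20 else f(p).reshape(-1,2),1))
np.save("box.npy",p)
for n,q in dict(pivot=(-20,213,106),grip=(-20,213,191),handle=(-85,30,140.5),knob=(-80,-100,134.5),hinge=(120,0,95)).items(): print(n,np.round(X(p,q),1))
# grip check: ends of black grip in both
for z,q in((150,(-20,213,151)),(231,(-20,213,231))):
    print(proj(t,X(p,q)),proj(s,X(p,q)))
print(T(110,300),T(75,265),S(505,40),S(495,130))
E
```

```text
[ 6.15467152e+02  2.51445777e+01 -4.51201580e-02]
[[-0.  -0.4]
 [-0.5 -0.2]
 [-0.5 -1.3]
 [-0.3 -0.8]
 [ 0.4  0.3]
 [-0.2  1.1]
 [-0.   0.7]
 [-0.2  0.3]
 [-1.1 -0.3]
 [-1.2  0. ]]
pivot [605.1 238.8 106. ]
grip [605.1 238.8 191. ]
handle [531.9  58.9 140.5]
knob [531.  -71.1 134.5]
hinge [735.3  19.7  95. ]
[146.04066902 170.24955355] [306.37018196 160.88196205]
[137.46848536 162.35553667] [309.1916992  138.34606294]
(147.125, 169.625) (138.375, 160.875) (309.85714285714283, 139.14285714285714) (307.4761904761905, 160.57142857142856)
```

```bash
python3 - <<'E'
from h import *
t=load("top0");
for z in(0,100,150,200,250): print(z,np.round(onz(t,75,150,z),0))
o,_=ray(t,0,0);print(o)
s=load("scene0");print(onz(s,322,165,0),onz(s,331,125,150))
E
```

```text
0 [694. 455.   0.]
100 [668. 417. 100.]
150 [655. 398. 150.]
200 [642. 380. 200.]
250 [629. 361. 250.]
[ 384.59234412    5.68019355 1195.77545978]
[557.87273186 464.32661239   0.        ] [549.27488796 506.87626211 150.        ]
```

Request:
servo_tool(increments=[{"dx": 1.6,"dy": 3.3,"dz": 0.2,"az": 0.05,"claw": 1},{"dx": 3.2,"dy": 6.6,"dz": 0.4,"az": 0.1,"claw": 1},{"dx": 4.8,"dy": 9.9,"dz": 0.6,"az": 0.15,"claw": 1},{"dx": 6.4,"dy": 13.2,"dz": 0.8,"az": 0.2,"claw": 1},{"dx": 8.0,"dy": 16.5,"dz": 1.0,"az": 0.25,"claw": 1},{"dx": 9.6,"dy": 19.8,"dz": 1.2,"az": 0.3,"claw": 1},{"dx": 11.2,"dy": 23.1,"dz": 1.4,"az": 0.35,"claw": 1},{"dx": 12.8,"dy": 26.4,"dz": 1.6,"az": 0.4,"claw": 1}])

```text
invalid input at $.increments[0]: expected keys dx, dy, dz, ax, ay, az, claw
```

Request:
servo_tool(increments=[{"dx": 1.6,"dy": 3.3,"dz": 0.2,"ax": 0,"ay": 0,"az": 0.05,"claw": 1},{"dx": 3.2,"dy": 6.6,"dz": 0.4,"ax": 0,"ay": 0,"az": 0.1,"claw": 1},{"dx": 4.8,"dy": 9.9,"dz": 0.6,"ax": 0,"ay": 0,"az": 0.15,"claw": 1},{"dx": 6.4,"dy": 13.2,"dz": 0.8,"ax": 0,"ay": 0,"az": 0.2,"claw": 1},{"dx": 8.0,"dy": 16.5,"dz": 1.0,"ax": 0,"ay": 0,"az": 0.25,"claw": 1},{"dx": 9.6,"dy": 19.8,"dz": 1.2,"ax": 0,"ay": 0,"az": 0.3,"claw": 1},{"dx": 11.2,"dy": 23.1,"dz": 1.4,"ax": 0,"ay": 0,"az": 0.35,"claw": 1},{"dx": 12.8,"dy": 26.4,"dz": 1.6,"ax": 0,"ay": 0,"az": 0.4,"claw": 1}])

```text
clock: 0.77
eef_pos: [343.7, -347.5, 247.3]
tool_rot: [-1.571, -0.0, -2.402]
force: [0.3, -0.7, -0.2]
width: -0.2
```

Request:
servo_tool(increments=[{"dx": 1.6,"dy": 3.3,"dz": 0.2,"ax": 0,"ay": 0,"az": 0.05,"claw": 1},{"dx": 3.2,"dy": 6.6,"dz": 0.4,"ax": 0,"ay": 0,"az": 0.1,"claw": 1},{"dx": 4.8,"dy": 9.9,"dz": 0.6,"ax": 0,"ay": 0,"az": 0.15,"claw": 1},{"dx": 6.4,"dy": 13.2,"dz": 0.8,"ax": 0,"ay": 0,"az": 0.2,"claw": 1},{"dx": 8.0,"dy": 16.5,"dz": 1.0,"ax": 0,"ay": 0,"az": 0.25,"claw": 1},{"dx": 9.6,"dy": 19.8,"dz": 1.2,"ax": 0,"ay": 0,"az": 0.3,"claw": 1},{"dx": 11.2,"dy": 23.1,"dz": 1.4,"ax": 0,"ay": 0,"az": 0.35,"claw": 1},{"dx": 12.8,"dy": 26.4,"dz": 1.6,"ax": 0,"ay": 0,"az": 0.4,"claw": 1}])

```text
clock: 1.43
eef_pos: [471.6, -83.6, 263.3]
tool_rot: [-1.571, -0.0, -2.001]
force: [0.6, -0.8, -0.3]
width: 0.3
```

Request:
servo_tool(increments=[{"dx": 1.65,"dy": 3.45,"dz": 0,"ax": 0,"ay": 0,"az": 0.05,"claw": 1},{"dx": 3.3,"dy": 6.9,"dz": 0,"ax": 0,"ay": 0,"az": 0.1,"claw": 1},{"dx": 4.95,"dy": 10.35,"dz": 0,"ax": 0,"ay": 0,"az": 0.15,"claw": 1},{"dx": 6.6,"dy": 13.8,"dz": 0,"ax": 0,"ay": 0,"az": 0.2,"claw": 1},{"dx": 8.25,"dy": 17.25,"dz": 0,"ax": 0,"ay": 0,"az": 0.25,"claw": 1},{"dx": 9.9,"dy": 20.7,"dz": 0,"ax": 0,"ay": 0,"az": 0.3,"claw": 1},{"dx": 11.5,"dy": 24.1,"dz": 0,"ax": 0,"ay": 0,"az": 0.35,"claw": 1},{"dx": 13.1,"dy": 27.6,"dz": 0,"ax": 0,"ay": 0,"az": 0.388,"claw": 1}])

```text
clock: 2.1
eef_pos: [602.8, 192.0, 262.9]
tool_rot: [-1.571, -0.001, -1.614]
force: [0.7, -0.0, -0.7]
width: -0.4
```

```bash
python3 - <<'E'
from cell import *
import cv2,numpy as np
s=read_state()
print(s["eef_pos"],s["tool_rot"],s["qpos"])
for n in("scene","top"):
    d=get_image(n); im=d["color"][:,:,::-1]
    z=im[70:270,190:370] if n=="scene" else im[95:245,100:320]
    cv2.imwrite(f"pics/{n}1.png",cv2.resize(z,None,fx=3,fy=3,interpolation=cv2.INTER_CUBIC))
E
```

```text
[602.79977311 192.00582087 262.85808048] [-1.57149196e+00 -6.89686787e-04 -1.61380587e+00] [-0.12686093  0.59472466 -0.37911465  1.52190354  0.2387308   1.07179804
 -0.60474577]
```

View pics/scene1.png

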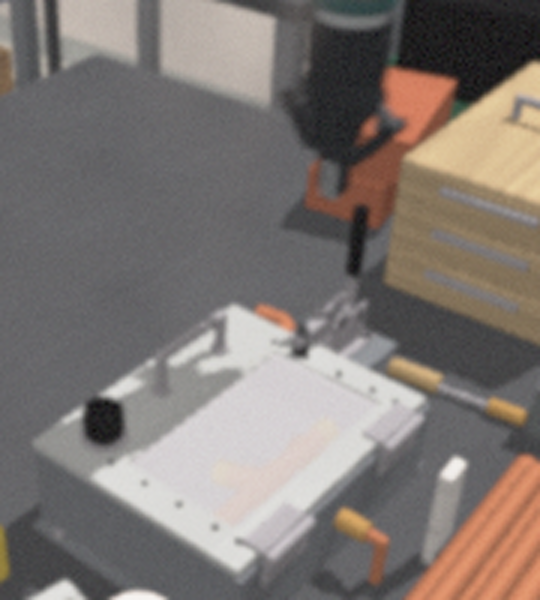

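View pics/top1.png

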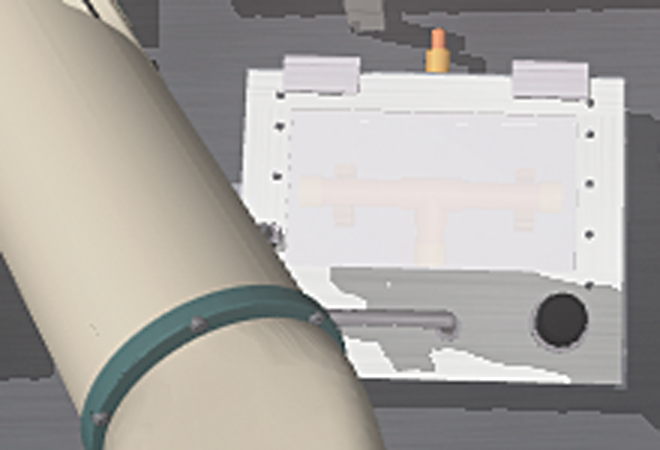

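Request:
servo_tool(increments=[{"dx": 0,"dy": 0,"dz": -2.5,"ax": 0,"ay": 0,"az": 0,"claw": 1},{"dx": 0,"dy": 0,"dz": -5,"ax": 0,"ay": 0,"az": 0,"claw": 1},{"dx": 0,"dy": 0,"dz": -6.7,"ax": 0,"ay": 0,"az": 0,"claw": 1},{"dx": 0.05,"dy": 1,"dz": -6.7,"ax": 0,"ay": 0,"az": 0,"claw": 1},{"dx": 0.1,"dy": 2,"dz": -6.7,"ax": 0,"ay": 0,"az": 0,"claw": 1},{"dx": 0.1,"dy": 2.5,"dz": -6.7,"ax": 0,"ay": 0,"az": 0,"claw": 1},{"dx": 0.1,"dy": 3,"dz": -6.7,"ax": 0,"ay": 0,"az": 0,"claw": 1},{"dx": 0.15,"dy": 3.5,"dz": -6.7,"ax": 0,"ay": 0,"az": 0,"claw": 1}])

```text
clock: 2.87
eef_pos: [604.4, 226.9, 197.8]
tool_rot: [-1.569, 0.001, -1.615]
force: [-0.8, -0.9, 1.1]
width: -0.2
```

Request:
servo_tool(increments=[{"dx": 0.05,"dy": 0.7,"dz": 0,"ax": 0,"ay": 0,"az": 0,"claw": 1},{"dx": 0.1,"dy": 1.4,"dz": 0,"ax": 0,"ay": 0,"az": 0,"claw": 1},{"dx": 0.1,"dy": 2.1,"dz": -0.2,"ax": 0,"ay": 0,"az": 0,"claw": 1},{"dx": 0.15,"dy": 3.0,"dz": -0.45,"ax": 0,"ay": 0,"az": 0,"claw": 1},{"dx": 0.2,"dy": 3.8,"dz": -0.7,"ax": 0,"ay": 0,"az": 0,"claw": 1},{"dx": 0.2,"dy": 4.6,"dz": -1.1,"ax": 0,"ay": 0,"az": 0,"claw": 1},{"dx": 0.25,"dy": 5.4,"dz": -1.6,"ax": 0,"ay": 0,"az": 0,"claw": 1},{"dx": 0.25,"dy": 6.1,"dz": -2.2,"ax": 0,"ay": 0,"az": 0,"claw": 1}])

```text
clock: 3.53
eef_pos: [606.5, 288.1, 174.0]
tool_rot: [-1.57, 0.001, -1.615]
force: [0.5, 0.4, 1.8]
width: -0.2
```

```bash
cat > snap.py <<'E'
import sys
from cell import *
import cv2,numpy as np
k=sys.argv[1]
for n in sys.argv[2:]:
    d=get_image(n); im=d["color"][:,:,::-1]; np.savez(f"pics/{n}{k}.npz",**d)
    z=im[70:270,190:390] if n=="scene" else im[75:245,90:340]
    cv2.imwrite(f"pics/{n}{k}.png",cv2.resize(z,None,fx=3,fy=3,interpolation=cv2.INTER_CUBIC))
s=read_state();print(s["clock"],np.round(s["eef_pos"],1),np.round(s["tool_rot"],3),np.round(s["force"],1),np.round(s["torque"],2),np.round(s["qpos"],2))
E
python3 snap.py 2 scene
```

```text
3.5833 [605.2 289.6 172.4] [-1.573e+00  1.000e-03 -1.614e+00] [-0.4  0.7 -0.3] [0.07 0.02 0.03] [-0.29  0.74 -0.34  1.5   0.28  0.95 -0.76]
```

View pics/scene2.png

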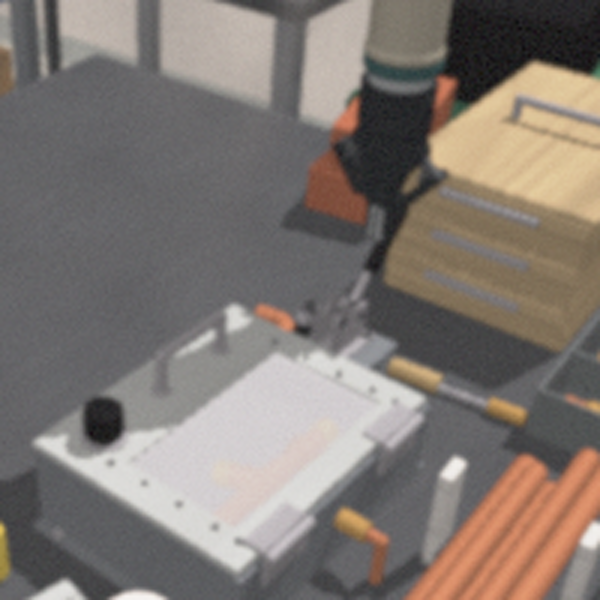

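Request:
servo_tool(increments=[{"dx": 0.05,"dy": 0.6,"dz": -0.6,"ax": 0,"ay": 0,"az": 0,"claw": 1},{"dx": 0.05,"dy": 1.2,"dz": -1.3,"ax": 0,"ay": 0,"az": 0,"claw": 1},{"dx": 0.1,"dy": 1.7,"dz": -2.0,"ax": 0,"ay": 0,"az": 0,"claw": 1},{"dx": 0.1,"dy": 2.1,"dz": -2.8,"ax": 0,"ay": 0,"az": 0,"claw": 1},{"dx": 0.1,"dy": 2.5,"dz": -3.6,"ax": 0,"ay": 0,"az": 0,"claw": 1},{"dx": 0.1,"dy": 2.7,"dz": -4.2,"ax": 0,"ay": 0,"az": 0,"claw": 1},{"dx": 0.1,"dy": 2.9,"dz": -4.9,"ax": 0,"ay": 0,"az": 0,"claw": 1},{"dx": 0.1,"dy": 2.9,"dz": -4.9,"ax": 0,"ay": 0,"az": 0,"claw": 1}])

```text
clock: 4.25
eef_pos: [606.3, 315.6, 123.3]
tool_rot: [-1.573, -0.001, -1.615]
force: [-0.7, -0.4, -0.5]
width: 0.1
```

```bash
python3 snap.py 3 scene
```

```text
4.3 [606.7 315.4 124.1] [-1.573e+00 -1.000e-03 -1.616e+00] [-0.6  0.5 -0.5] [-0.01 -0.01 -0.  ] [-0.34  0.81 -0.32  1.5   0.3   0.88 -0.81]
```

View pics/scene3.png

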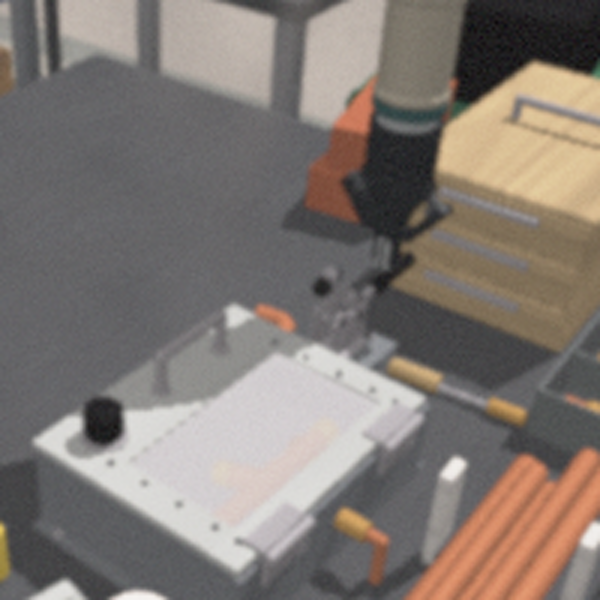

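Request:
servo_tool(increments=[{"dx": 0,"dy": 0,"dz": 4,"ax": 0,"ay": 0,"az": 0,"claw": 1},{"dx": 0,"dy": 0,"dz": 8,"ax": 0,"ay": 0,"az": 0,"claw": 1},{"dx": 0,"dy": 0,"dz": 12,"ax": 0,"ay": 0,"az": 0,"claw": 1},{"dx": -1.1,"dy": -3.6,"dz": 13,"ax": 0,"ay": 0,"az": 0,"claw": 1},{"dx": -2.2,"dy": -7.2,"dz": 13,"ax": 0,"ay": 0,"az": 0,"claw": 1},{"dx": -3.3,"dy": -10.8,"dz": 13,"ax": 0,"ay": 0,"az": 0,"claw": 1},{"dx": -4.4,"dy": -14.4,"dz": 13,"ax": 0,"ay": 0,"az": 0,"claw": 0.5},{"dx": -5.5,"dy": -18,"dz": 13,"ax": 0,"ay": 0,"az": 0,"claw": 0}])

```text
clock: 4.97
eef_pos: [551.9, 133.7, 256.0]
tool_rot: [-1.569, -0.0, -1.616]
force: [0.6, -0.9, 0.5]
width: 23.4
```

```bash
python3 snap.py 4 scene; python3 - <<'E'
from h import *
d=load("scene4");p=np.load("box.npy")
def X(q):
    c,n=np.cos(p[2]),np.sin(p[2]); return np.array([p[0]+c*q[0]-n*q[1],p[1]+n*q[0]+c*q[1],q[2]])
for th in(1.0,1.1,1.2,1.3,1.4,1.5):
    print(th,[np.round((proj(d,X((-20,213+r*np.sin(th),106+r*np.cos(th))))-[190,70])*3,0) for r in(45,125)])
E
```

```text
5.0167 [549.9 123.3 255.4] [-1.573 -0.01  -1.625] [-3.8 -6.8 -1.1] [-0.56  0.25 -0.06] [-0.03  0.5  -0.37  1.72  0.22  0.97 -0.54]
1.0 [array([367., 275.]), array([405., 216.])]
1.1 [array([367., 277.]), array([407., 222.])]
1.2 [array([368., 279.]), array([408., 230.])]
1.3 [array([368., 282.]), array([408., 237.])]
1.4 [array([368., 285.]), array([408., 246.])]
1.5 [array([368., 288.]), array([407., 255.])]
```

View pics/scene4.png

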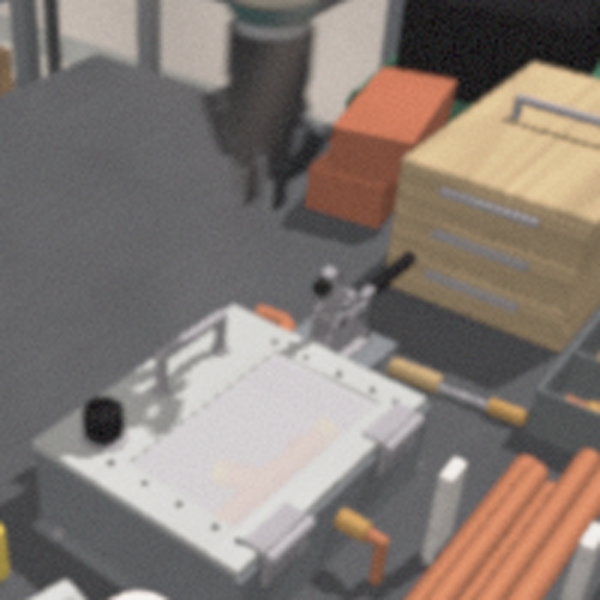

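Request:
servo_tool(increments=[{"dx": -1.0,"dy": -3.8,"dz": 0,"ax": 0,"ay": 0,"az": 0,"claw": 0},{"dx": -2.0,"dy": -7.7,"dz": 0,"ax": 0,"ay": 0,"az": 0,"claw": 0},{"dx": -2.0,"dy": -7.7,"dz": -4,"ax": 0,"ay": 0,"az": 0,"claw": 0},{"dx": -2.0,"dy": -7.7,"dz": -8,"ax": 0,"ay": 0,"az": 0,"claw": 0},{"dx": -2.0,"dy": -7.7,"dz": -10,"ax": 0,"ay": 0,"az": 0,"claw": 0},{"dx": -2.0,"dy": -7.7,"dz": -12,"ax": 0,"ay": 0,"az": 0,"claw": 0},{"dx": -2.0,"dy": -7.7,"dz": -13.4,"ax": 0,"ay": 0,"az": 0,"claw": 0},{"dx": -2.0,"dy": -7.7,"dz": -13.4,"ax": 0,"ay": 0,"az": 0,"claw": 0}])

```text
clock: 5.68
eef_pos: [530.8, 58.1, 119.0]
tool_rot: [-1.575, -0.001, -1.616]
force: [-0.5, 0.2, 0.7]
width: 42.8
```

```bash
python3 snap.py 5 scene top
```

```text
5.7833 [532.7  58.8 121.6] [-1.571 -0.    -1.616] [-0.1 -0.5 -0.2] [ 0.03 -0.07  0.03] [ 0.04  0.64 -0.31  1.93  0.32  0.62 -0.51]
```

View pics/scene5.png

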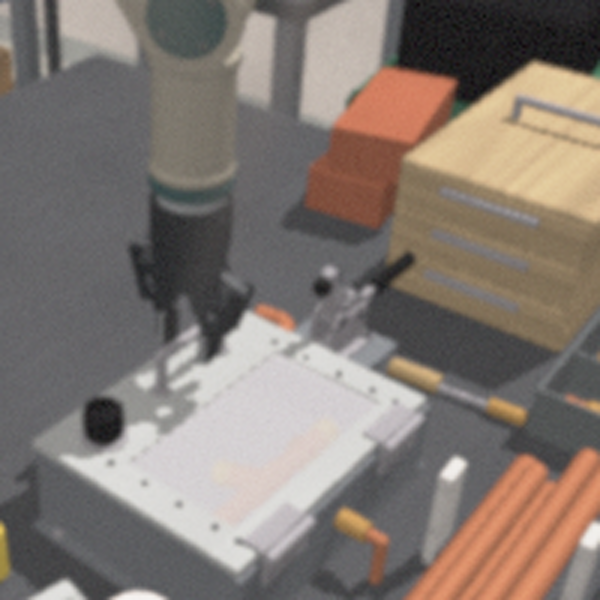

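Request:
servo_tool(increments=[{"dx": 0,"dy": 0,"dz": 0,"ax": 0,"ay": 0,"az": 0,"claw": 1},{"dx": 0,"dy": 0,"dz": 0,"ax": 0,"ay": 0,"az": 0,"claw": 1},{"dx": 0,"dy": 0,"dz": 0,"ax": 0,"ay": 0,"az": 0,"claw": 1},{"dx": 0,"dy": 0,"dz": 0,"ax": 0,"ay": 0,"az": 0,"claw": 1},{"dx": 0,"dy": 0,"dz": 0,"ax": 0,"ay": 0,"az": 0,"claw": 1},{"dx": 0,"dy": 0,"dz": 0,"ax": 0,"ay": 0,"az": 0,"claw": 1},{"dx": 0,"dy": 0,"dz": 0,"ax": 0,"ay": 0,"az": 0,"claw": 1},{"dx": 0,"dy": 0,"dz": 0,"ax": 0,"ay": 0,"az": 0,"claw": 1}])

```text
clock: 6.45
eef_pos: [534.4, 58.8, 122.7]
tool_rot: [-1.566, 0.001, -1.616]
force: [2.1, -0.7, 6.5]
width: 10.0
```

Request:
servo_tool(increments=[{"dx": 0,"dy": 0,"dz": 0.1,"ax": 0,"ay": 0,"az": 0,"claw": 1},{"dx": 0,"dy": 0,"dz": 0.2,"ax": 0,"ay": 0,"az": 0,"claw": 1},{"dx": 0,"dy": 0,"dz": 0.3,"ax": 0,"ay": 0,"az": 0,"claw": 1},{"dx": 0,"dy": 0,"dz": 0.4,"ax": 0,"ay": 0,"az": 0,"claw": 1},{"dx": 0,"dy": 0,"dz": 0.4,"ax": 0,"ay": 0,"az": 0,"claw": 1},{"dx": 0,"dy": 0,"dz": 0.4,"ax": 0,"ay": 0,"az": 0,"claw": 1}])

```text
clock: 6.95
eef_pos: [534.9, 58.9, 125.3]
tool_rot: [-1.566, 0.001, -1.616]
force: [7.0, -0.1, -7.9]
width: 10.0
```

```bash
python3 snap.py 6 scene
```

```text
7.0 [534.9  58.8 125.2] [-1.566e+00  1.000e-03 -1.616e+00] [ 8.6  0.3 -8.4] [-0.02 -1.53  0.  ] [ 0.04  0.63 -0.31  1.93  0.31  0.62 -0.51]
```

Request:
servo_tool(increments=[{"dx": 0,"dy": 0,"dz": 0.1,"ax": 0,"ay": 0,"az": 0,"claw": 1},{"dx": 0,"dy": 0,"dz": 0.2,"ax": 0,"ay": 0,"az": 0,"claw": 1},{"dx": 0,"dy": 0,"dz": 0.3,"ax": 0,"ay": 0,"az": 0,"claw": 1},{"dx": 0,"dy": 0,"dz": 0.4,"ax": 0,"ay": 0,"az": 0,"claw": 1},{"dx": 0,"dy": 0,"dz": 0.4,"ax": 0,"ay": 0,"az": 0,"claw": 1}])

```text
clock: 7.42
eef_pos: [535.0, 58.9, 126.3]
tool_rot: [-1.567, 0.003, -1.616]
force: [15.8, 1.4, -34.9]
width: 9.3
```

```bash
python3 snap.py 7 scene
```

```text
7.4667 [535.   58.9 126.3] [-1.568  0.003 -1.616] [ 15.5   1.5 -33.7] [ 0.21 -3.06 -0.04] [ 0.05  0.63 -0.31  1.93  0.31  0.63 -0.51]
```

Request:
servo_tool(increments=[{"dx": 0.2,"dy": 0,"dz": -0.3,"ax": 0,"ay": 0,"az": 0,"claw": 1},{"dx": 0.2,"dy": 0,"dz": -0.6,"ax": 0,"ay": 0,"az": 0,"claw": 1},{"dx": 0.2,"dy": 0,"dz": -0.8,"ax": 0,"ay": 0,"az": 0,"claw": 1},{"dx": 0.2,"dy": 0,"dz": -0.8,"ax": 0,"ay": 0,"az": 0,"claw": 0.3},{"dx": 0.2,"dy": 0,"dz": -0.8,"ax": 0,"ay": 0,"az": 0,"claw": 0},{"dx": 0.2,"dy": 0,"dz": -0.8,"ax": 0,"ay": 0,"az": 0,"claw": 0},{"dx": 0.2,"dy": 0,"dz": -0.8,"ax": 0,"ay": 0,"az": 0,"claw": 0}])

```text
clock: 8.05
eef_pos: [533.9, 58.7, 121.4]
tool_rot: [-1.572, -0.0, -1.616]
force: [0.3, 0.1, -0.0]
width: 42.8
```

```bash
python3 snap.py 8 scene
```

```text
8.1 [534.   58.7 121.3] [-1.571 -0.    -1.616] [ 0.1 -0.2  0.9] [0.04 0.03 0.  ] [ 0.04  0.64 -0.31  1.93  0.32  0.62 -0.51]
```

View pics/scene8.png

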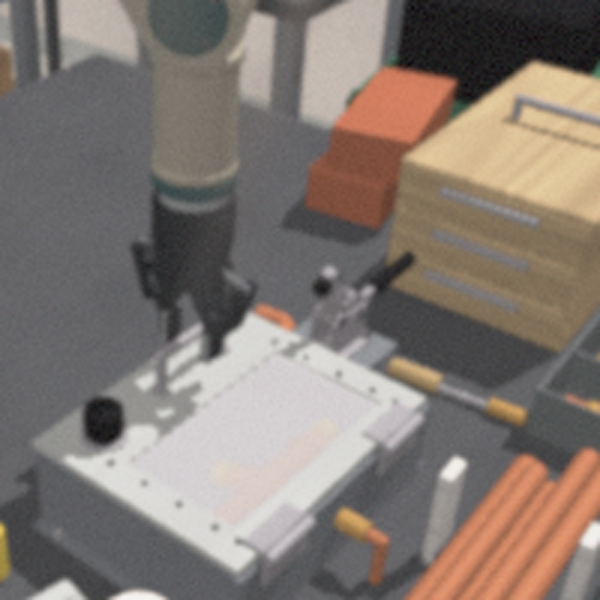

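Request:
servo_tool(increments=[{"dx": 0,"dy": 0,"dz": 3,"ax": 0,"ay": 0,"az": 0,"claw": 0},{"dx": 0,"dy": 0,"dz": 6,"ax": 0,"ay": 0,"az": 0,"claw": 0},{"dx": 0,"dy": -2,"dz": 8,"ax": 0,"ay": 0,"az": 0,"claw": -0.5},{"dx": 0,"dy": -5.5,"dz": 8,"ax": 0,"ay": 0,"az": 0,"claw": -0.8},{"dx": 0,"dy": -9,"dz": 8,"ax": 0,"ay": 0,"az": 0,"claw": -0.8},{"dx": -0.1,"dy": -12,"dz": 8,"ax": 0,"ay": 0,"az": 0,"claw": -0.8},{"dx": -0.1,"dy": -13,"dz": 8,"ax": 0,"ay": 0,"az": 0,"claw": -0.8},{"dx": -0.1,"dy": -13,"dz": 5,"ax": 0,"ay": 0,"az": 0,"claw": -0.8}])

```text
clock: 8.77
eef_pos: [536.9, -75.9, 175.1]
tool_rot: [-1.561, -0.003, -1.623]
force: [0.8, 0.4, -1.0]
width: 76.9
```

```bash
python3 snap.py 9 scene top
```

```text
8.8667 [530.5 -71.8 168.5] [-1.578  0.    -1.617] [-1.5  0.2  0.4] [0.05 0.08 0.01] [ 0.32  0.57 -0.35  1.89  0.28  0.73 -0.24]
```

View pics/scene9.png

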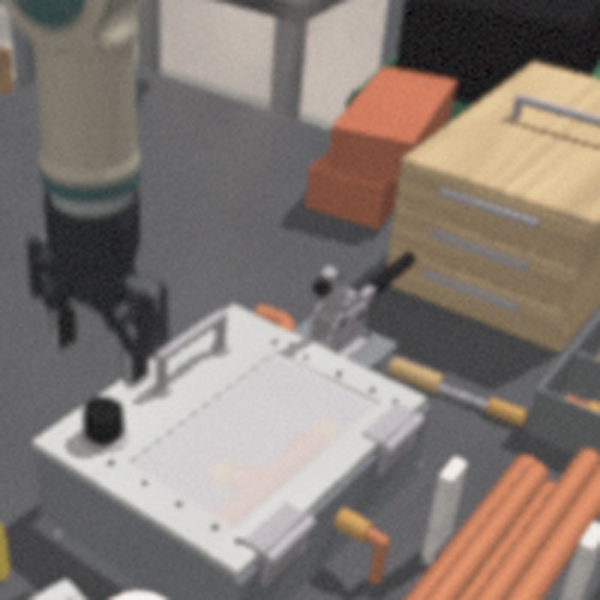

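Request:
servo_tool(increments=[{"dx": 0,"dy": 0,"dz": -2,"ax": 0,"ay": 0,"az": 0,"claw": -0.8},{"dx": 0,"dy": 0,"dz": -4,"ax": 0,"ay": 0,"az": 0,"claw": -0.8},{"dx": 0,"dy": 0,"dz": -5.5,"ax": 0,"ay": 0,"az": 0,"claw": -0.8},{"dx": 0,"dy": 0,"dz": -6.7,"ax": 0,"ay": 0,"az": 0,"claw": -0.8},{"dx": 0,"dy": 0,"dz": -6.7,"ax": 0,"ay": 0,"az": 0,"claw": -0.8},{"dx": 0,"dy": 0,"dz": -6.7,"ax": 0,"ay": 0,"az": 0,"claw": -0.8}])

```text
clock: 9.37
eef_pos: [533.3, -70.1, 104.5]
tool_rot: [-1.572, 0.001, -1.614]
force: [-0.5, 0.6, 0.3]
width: 77.0
```

```bash
python3 snap.py 10 scene top
```

```text
9.4667 [534.2 -70.6 105.4] [-1.569  0.    -1.615] [-0.9 -0.6  1.3] [ 0.02  0.03 -0.01] [ 0.28  0.66 -0.3   1.94  0.33  0.59 -0.29]
```

View pics/scene10.png

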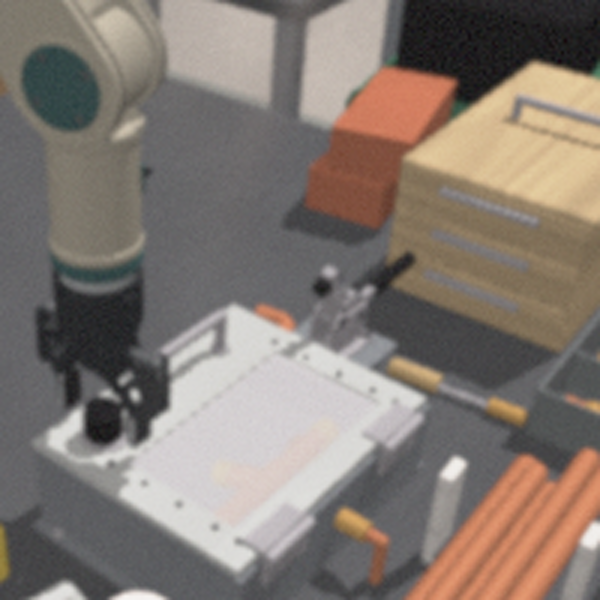

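Fingers straddle the knob (at ~(103,420) in the crop). Close on it.

Request:
servo_tool(increments=[{"dx": 0,"dy": 0,"dz": 0,"ax": 0,"ay": 0,"az": 0,"claw": 1},{"dx": 0,"dy": 0,"dz": 0,"ax": 0,"ay": 0,"az": 0,"claw": 1},{"dx": 0,"dy": 0,"dz": 0,"ax": 0,"ay": 0,"az": 0,"claw": 1},{"dx": 0,"dy": 0,"dz": 0,"ax": 0,"ay": 0,"az": 0,"claw": 1},{"dx": 0,"dy": 0,"dz": 0,"ax": 0,"ay": 0,"az": 0,"claw": 1},{"dx": 0,"dy": 0,"dz": 0,"ax": 0,"ay": 0,"az": 0,"claw": 1},{"dx": 0,"dy": 0,"dz": 0,"ax": 0,"ay": 0,"az": 0,"claw": 1},{"dx": 0,"dy": 0,"dz": 0,"ax": 0,"ay": 0,"az": 0,"claw": 1}])

```text
clock: 10.13
eef_pos: [533.3, -71.3, 105.3]
tool_rot: [-1.571, -0.0, -1.616]
force: [-1.7, 0.9, 7.9]
width: 36.6
```

```bash
python3 snap.py 11 scene
```

```text
10.1833 [533.3 -71.3 105.3] [-1.571 -0.    -1.616] [-2.4  0.2  7.5] [0.04 0.46 0.  ] [ 0.28  0.66 -0.3   1.94  0.33  0.59 -0.29]
```

Request:
servo_tool(increments=[{"dx": 0,"dy": 0,"dz": 0,"ax": 0,"ay": 0,"az": 0.1,"claw": 1},{"dx": 0,"dy": 0,"dz": 0,"ax": 0,"ay": 0,"az": 0.2,"claw": 1},{"dx": 0,"dy": 0,"dz": 0,"ax": 0,"ay": 0,"az": 0.3,"claw": 1},{"dx": 0,"dy": 0,"dz": 0,"ax": 0,"ay": 0,"az": 0.4,"claw": 1},{"dx": 0,"dy": 0,"dz": 0,"ax": 0,"ay": 0,"az": 0.5,"claw": 1},{"dx": 0,"dy": 0,"dz": 0,"ax": 0,"ay": 0,"az": 0.6,"claw": 1},{"dx": 0,"dy": 0,"dz": 0,"ax": 0,"ay": 0,"az": 0.7,"claw": 1},{"dx": 0,"dy": 0,"dz": 0,"ax": 0,"ay": 0,"az": 0.8,"claw": 1}])

```text
clock: 10.85
eef_pos: [534.1, -71.1, 105.3]
tool_rot: [-1.57, -0.001, -0.811]
force: [-0.2, 0.8, 4.7]
width: 36.1
```

Request:
servo_tool(increments=[{"dx": 0,"dy": 0,"dz": 0,"ax": 0,"ay": 0,"az": 0.1,"claw": 1},{"dx": 0,"dy": 0,"dz": 0,"ax": 0,"ay": 0,"az": 0.2,"claw": 1},{"dx": 0,"dy": 0,"dz": 0,"ax": 0,"ay": 0,"az": 0.3,"claw": 1},{"dx": 0,"dy": 0,"dz": 0,"ax": 0,"ay": 0,"az": 0.4,"claw": 1},{"dx": 0,"dy": 0,"dz": 0,"ax": 0,"ay": 0,"az": 0.5,"claw": 1},{"dx": 0,"dy": 0,"dz": 0,"ax": 0,"ay": 0,"az": 0.6,"claw": 1},{"dx": 0,"dy": 0,"dz": 0,"ax": 0,"ay": 0,"az": 0.7,"claw": 1},{"dx": 0,"dy": 0,"dz": 0,"ax": 0,"ay": 0,"az": 0.74,"claw": 1}])

```text
clock: 11.52
eef_pos: [534.4, -70.4, 105.3]
tool_rot: [-1.569, -0.002, -0.071]
force: [-0.0, 1.6, 4.5]
width: 36.3
```

```bash
python3 snap.py 12 scene
```

```text
11.5667 [534.4 -70.4 105.3] [-1.569 -0.002 -0.071] [-0.3  1.4  5.7] [0.33 0.09 0.06] [ 0.54  0.75 -0.72  1.93  0.73  0.74  0.88]
```

View pics/scene12.png

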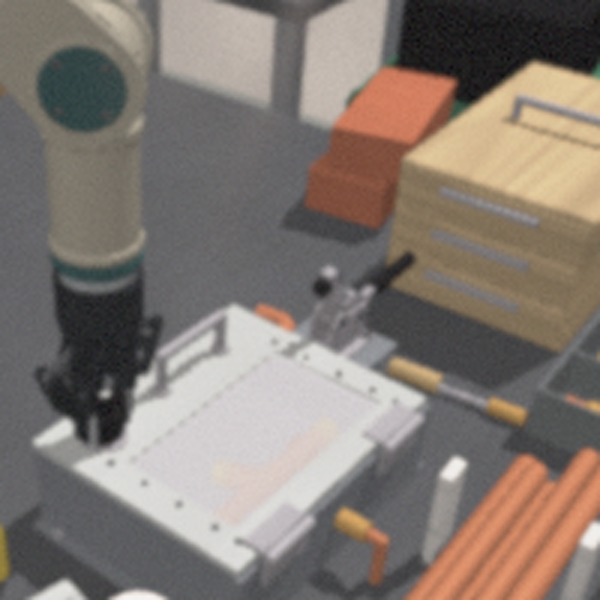

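Request:
servo_tool(increments=[{"dx": 0,"dy": 0,"dz": 0,"ax": 0,"ay": 0,"az": 0,"claw": -0.4},{"dx": 0,"dy": 0,"dz": 0,"ax": 0,"ay": 0,"az": 0,"claw": -0.4},{"dx": 0,"dy": 0,"dz": 0,"ax": 0,"ay": 0,"az": 0,"claw": -0.4},{"dx": 0,"dy": 0,"dz": 0,"ax": 0,"ay": 0,"az": 0,"claw": -0.4},{"dx": 0,"dy": 0,"dz": 2,"ax": 0,"ay": 0,"az": 0,"claw": -0.4},{"dx": 0,"dy": 0,"dz": 4,"ax": 0,"ay": 0,"az": 0,"claw": -0.4},{"dx": 0,"dy": 0,"dz": 7,"ax": 0,"ay": 0,"az": -0.1,"claw": -0.4},{"dx": 0,"dy": 0,"dz": 9.7,"ax": 0,"ay": 0,"az": -0.2,"claw": -0.2}])

```text
clock: 12.23
eef_pos: [532.9, -71.2, 202.1]
tool_rot: [-1.57, 0.002, -0.28]
force: [0.7, -1.0, 0.3]
width: 52.0
```

Request:
servo_tool(increments=[{"dx": 0,"dy": 1.6,"dz": 0,"ax": 0,"ay": 0,"az": -0.1,"claw": 0},{"dx": 0,"dy": 3.2,"dz": 0,"ax": 0,"ay": 0,"az": -0.2,"claw": 0},{"dx": 0,"dy": 4.8,"dz": 0,"ax": 0,"ay": 0,"az": -0.3,"claw": 0},{"dx": 0,"dy": 6.4,"dz": 0,"ax": 0,"ay": 0,"az": -0.4,"claw": 0},{"dx": 0,"dy": 8,"dz": 0,"ax": 0,"ay": 0,"az": -0.5,"claw": 0},{"dx": 0,"dy": 9.6,"dz": 0,"ax": 0,"ay": 0,"az": -0.6,"claw": 0},{"dx": 0,"dy": 11.2,"dz": 0,"ax": 0,"ay": 0,"az": -0.7,"claw": 0},{"dx": 0.1,"dy": 13,"dz": 0,"ax": 0,"ay": 0,"az": -0.8,"claw": 0}])

```text
clock: 12.9
eef_pos: [534.1, 58.9, 201.2]
tool_rot: [-1.572, -0.0, -1.082]
force: [-1.3, -0.1, -0.5]
width: 42.7
```

Request:
servo_tool(increments=[{"dx": 0,"dy": 0,"dz": 0,"ax": 0,"ay": 0,"az": -0.1,"claw": 0},{"dx": 0,"dy": 0,"dz": 0,"ax": 0,"ay": 0,"az": -0.2,"claw": 0},{"dx": 0,"dy": 0,"dz": 0,"ax": 0,"ay": 0,"az": -0.3,"claw": 0},{"dx": 0,"dy": 0,"dz": 0,"ax": 0,"ay": 0,"az": -0.4,"claw": 0},{"dx": 0,"dy": 0,"dz": 0,"ax": 0,"ay": 0,"az": -0.5,"claw": 0},{"dx": 0,"dy": 0,"dz": 0,"ax": 0,"ay": 0,"az": -0.54,"claw": 0},{"dx": 0,"dy": 0,"dz": 0,"ax": 0,"ay": 0,"az": -0.54,"claw": 0},{"dx": 0,"dy": 0,"dz": 0,"ax": 0,"ay": 0,"az": -0.54,"claw": 0}])

```text
clock: 13.57
eef_pos: [534.3, 58.8, 201.3]
tool_rot: [-1.571, -0.0, -1.614]
force: [0.2, 0.6, -0.4]
width: 42.8
```

```bash
python3 snap.py 13 scene
```

```text
13.6167 [534.3  58.7 201.3] [-1.571 -0.    -1.614] [-0.3 -0.2  0.3] [-0.01 -0.03 -0.03] [ 0.11  0.53 -0.4   1.86  0.28  0.81 -0.48]
```

View pics/scene13.png

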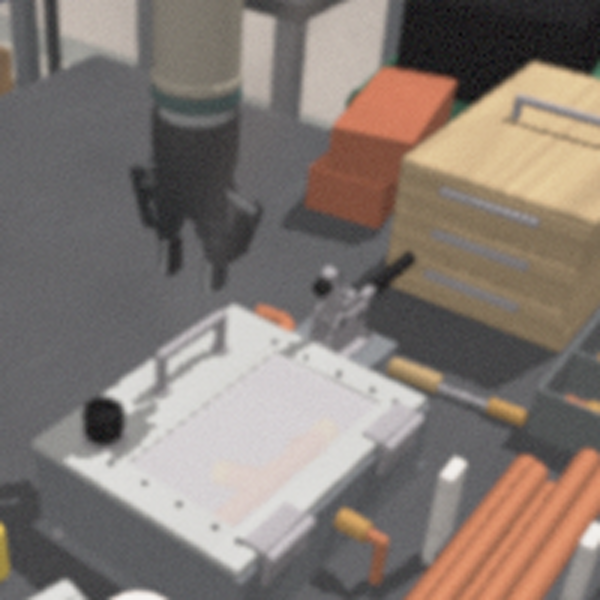

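Request:
servo_tool(increments=[{"dx": 0,"dy": 0,"dz": -2.5,"ax": 0,"ay": 0,"az": 0,"claw": 0},{"dx": 0,"dy": 0,"dz": -5,"ax": 0,"ay": 0,"az": 0,"claw": 0},{"dx": 0,"dy": 0,"dz": -7,"ax": 0,"ay": 0,"az": 0,"claw": 0},{"dx": 0,"dy": 0,"dz": -8,"ax": 0,"ay": 0,"az": 0,"claw": 0},{"dx": 0,"dy": 0,"dz": -8,"ax": 0,"ay": 0,"az": 0,"claw": 0.5},{"dx": 0,"dy": 0,"dz": -8,"ax": 0,"ay": 0,"az": 0,"claw": 1},{"dx": 0,"dy": 0,"dz": -8,"ax": 0,"ay": 0,"az": 0,"claw": 1},{"dx": 0,"dy": 0,"dz": -8,"ax": 0,"ay": 0,"az": 0,"claw": 1}])

```text
clock: 14.28
eef_pos: [534.5, 59.0, 122.2]
tool_rot: [-1.57, 0.0, -1.616]
force: [-0.9, 0.4, -0.9]
width: 10.0
```

Request:
servo_tool(increments=[{"dx": 0,"dy": 0,"dz": 0,"ax": 0,"ay": 0,"az": 0,"claw": 1},{"dx": 0,"dy": 0,"dz": 0,"ax": 0,"ay": 0,"az": 0,"claw": 1},{"dx": 0,"dy": 0,"dz": 0,"ax": 0,"ay": 0,"az": 0,"claw": 1},{"dx": 0,"dy": 0,"dz": 0.2,"ax": 0,"ay": 0,"az": 0,"claw": 1},{"dx": 0,"dy": 0,"dz": 0.4,"ax": 0,"ay": 0,"az": 0,"claw": 1},{"dx": 0,"dy": 0,"dz": 0.6,"ax": 0,"ay": 0,"az": 0,"claw": 1},{"dx": 0,"dy": 0,"dz": 0.8,"ax": 0,"ay": 0,"az": 0,"claw": 1},{"dx": 0,"dy": 0,"dz": 0.8,"ax": 0,"ay": 0,"az": 0,"claw": 1}])

```text
clock: 14.95
eef_pos: [536.2, 58.9, 129.7]
tool_rot: [-1.568, 0.001, -1.616]
force: [4.2, 0.5, -7.6]
width: 9.9
```

```bash
python3 snap.py 14 scene
```

```text
15.0 [536.2  58.9 129.7] [-1.568e+00  1.000e-03 -1.616e+00] [ 5.7  0.1 -8. ] [ 0.29 -0.94  0.01] [ 0.07  0.63 -0.35  1.92  0.35  0.65 -0.54]
```

Request:
servo_tool(increments=[{"dx": 0.25,"dy": 0,"dz": 0.2,"ax": 0,"ay": 0,"az": 0,"claw": 1},{"dx": 0.55,"dy": 0,"dz": 1.2,"ax": 0,"ay": 0,"az": 0,"claw": 1},{"dx": 0.9,"dy": -0.05,"dz": 2.2,"ax": 0,"ay": 0,"az": 0,"claw": 1},{"dx": 1.3,"dy": -0.05,"dz": 3.2,"ax": 0,"ay": 0,"az": 0,"claw": 1},{"dx": 1.75,"dy": -0.1,"dz": 4.1,"ax": 0,"ay": 0,"az": 0,"claw": 1},{"dx": 2.25,"dy": -0.1,"dz": 5.05,"ax": 0,"ay": 0,"az": 0,"claw": 1},{"dx": 2.8,"dy": -0.1,"dz": 5.95,"ax": 0,"ay": 0,"az": 0,"claw": 1},{"dx": 3.4,"dy": -0.15,"dz": 6.8,"ax": 0,"ay": 0,"az": 0,"claw": 1}])

```text
clock: 15.67
eef_pos: [565.7, 57.5, 196.8]
tool_rot: [-1.577, -0.001, -1.615]
force: [-2.5, 2.0, -5.8]
width: 9.6
```

```bash
python3 snap.py 15 scene
```

```text
15.7167 [566.8  57.4 198.4] [-1.576e+00 -1.000e-03 -1.616e+00] [-5.6  1.8 -1.9] [ 0.43  1.32 -0.02] [ 0.11  0.58 -0.4   1.77  0.29  0.85 -0.47]
```

View pics/scene15.png

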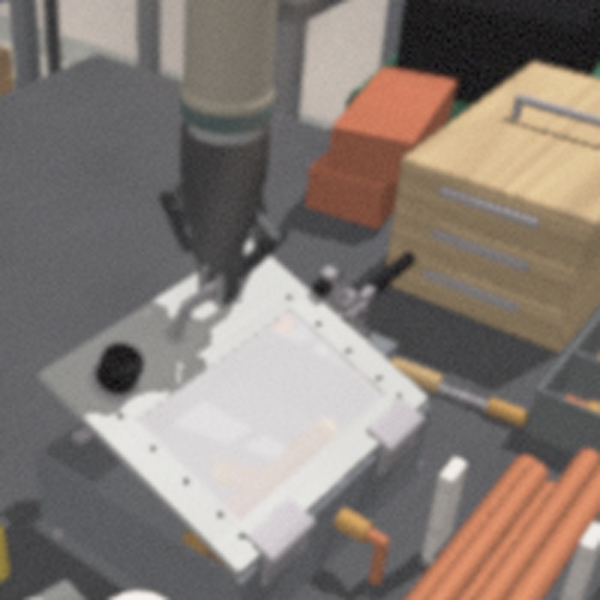

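Request:
servo_tool(increments=[{"dx": 0.65,"dy": -0.05,"dz": 0.85,"ax": 0,"ay": 0,"az": 0,"claw": 1},{"dx": 1.3,"dy": -0.05,"dz": 1.65,"ax": 0,"ay": 0,"az": 0,"claw": 1},{"dx": 2.0,"dy": -0.1,"dz": 2.4,"ax": 0,"ay": 0,"az": 0,"claw": 1},{"dx": 2.75,"dy": -0.1,"dz": 3.15,"ax": 0,"ay": 0,"az": 0,"claw": 1},{"dx": 3.55,"dy": -0.15,"dz": 3.85,"ax": 0,"ay": 0,"az": 0,"claw": 1},{"dx": 4.35,"dy": -0.2,"dz": 4.5,"ax": 0,"ay": 0,"az": 0,"claw": 1},{"dx": 5.2,"dy": -0.25,"dz": 5.15,"ax": 0,"ay": 0,"az": 0,"claw": 1},{"dx": 6.1,"dy": -0.3,"dz": 5.7,"ax": 0,"ay": 0,"az": 0,"claw": 1}])

```text
clock: 16.38
eef_pos: [622.3, 54.8, 254.9]
tool_rot: [-1.586, -0.002, -1.615]
force: [-19.2, 1.1, 17.1]
width: 9.7
```

```bash
python3 snap.py 16 scene
```

```text
16.4333 [624.8  54.7 256.6] [-1.582 -0.002 -1.615] [-15.9  -0.6  18.2] [ 0.04  3.86 -0.  ] [ 0.11  0.6  -0.41  1.53  0.26  1.07 -0.41]
```

View pics/scene16.png

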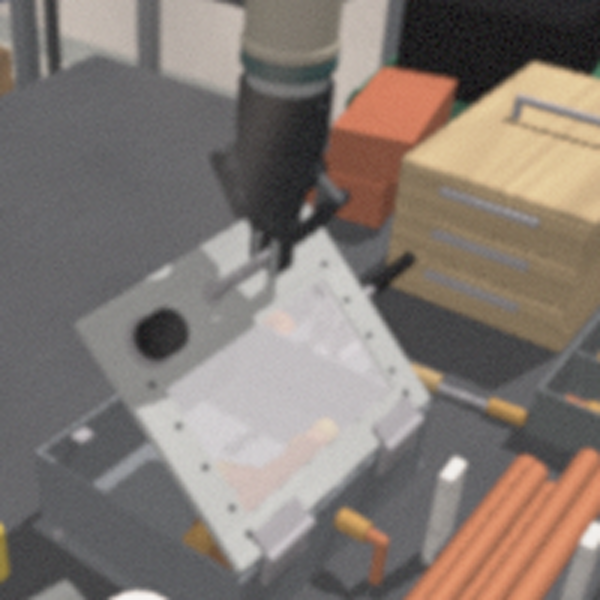

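Request:
servo_tool(increments=[{"dx": 0.3,"dy": 0,"dz": 0.4,"ax": 0,"ay": 0,"az": 0,"claw": 1},{"dx": 0.8,"dy": -0.05,"dz": 0.75,"ax": 0,"ay": 0,"az": 0,"claw": 1},{"dx": 1.25,"dy": -0.05,"dz": 1.0,"ax": 0,"ay": 0,"az": 0,"claw": 1},{"dx": 1.7,"dy": -0.1,"dz": 1.25,"ax": 0,"ay": 0,"az": 0,"claw": 1},{"dx": 2.15,"dy": -0.1,"dz": 1.5,"ax": 0,"ay": 0,"az": 0,"claw": 1},{"dx": 2.6,"dy": -0.1,"dz": 1.7,"ax": 0,"ay": 0,"az": 0,"claw": 1},{"dx": 3.0,"dy": -0.15,"dz": 1.85,"ax": 0,"ay": 0,"az": 0,"claw": 1},{"dx": 3.0,"dy": -0.15,"dz": 1.85,"ax": 0,"ay": 0,"az": 0,"claw": 1}])

```text
clock: 17.1
eef_pos: [656.1, 53.2, 274.4]
tool_rot: [-1.577, -0.001, -1.615]
force: [-9.8, 0.6, 10.1]
width: 9.8
```

Request:
servo_tool(increments=[{"dx": 0,"dy": 0,"dz": 0,"ax": 0,"ay": 0,"az": 0,"claw": 1},{"dx": 0,"dy": 0,"dz": 0,"ax": 0,"ay": 0,"az": 0,"claw": 1},{"dx": 0,"dy": 0,"dz": 0,"ax": 0,"ay": 0,"az": 0,"claw": 1},{"dx": 0,"dy": 0,"dz": 0,"ax": 0,"ay": 0,"az": 0,"claw": 1},{"dx": 0,"dy": 0,"dz": 0,"ax": 0,"ay": 0,"az": 0,"claw": 1},{"dx": 0,"dy": 0,"dz": 0,"ax": 0,"ay": 0,"az": 0,"claw": 1}])

```text
clock: 17.6
eef_pos: [655.5, 53.3, 274.1]
tool_rot: [-1.578, -0.001, -1.615]
force: [-9.0, 0.6, 9.1]
width: 9.5
```

```bash
python3 snap.py 17 scene
```

```text
17.65 [655.5  53.3 274.1] [-1.578e+00 -1.000e-03 -1.615e+00] [-8.9  0.6 10.6] [ 0.09  2.32 -0.01] [ 0.11  0.63 -0.41  1.42  0.26  1.15 -0.38]
```

View pics/scene17.png

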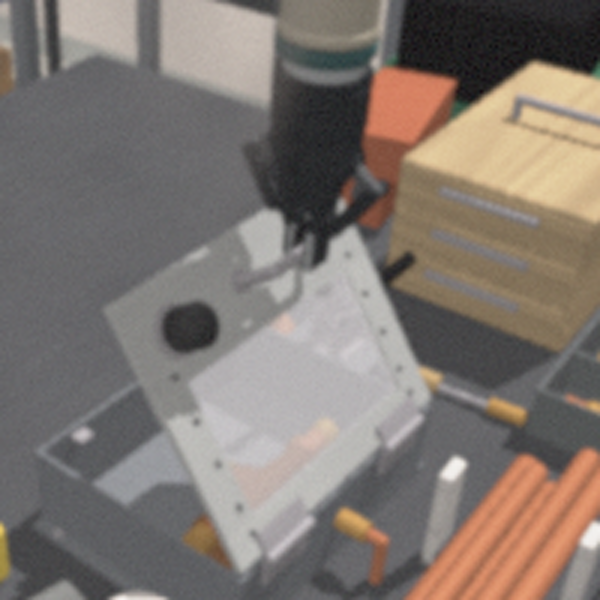

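```bash
python3 - <<'E'
from h import *
d=load("scene17");p=np.load("box.npy");p[0]+=2
def X(q):
    c,n=np.cos(p[2]),np.sin(p[2]); return np.array([p[0]+c*q[0]-n*q[1],p[1]+n*q[0]+c*q[1],q[2]])
for a in(.785,.85,.9,.95,1.0):
    f=lambda x,y,z:np.round((proj(d,X((120+x*np.cos(a)+z*np.sin(a),y,95-x*np.sin(a)+z*np.cos(a))))-[190,70])*3)
    print(a,f(-240,-148,3.5),f(-200,-100,39.5),f(-205,30,45.5))
a=np.arctan2(274.1+19-95,735.3+2-655.5)-np.arctan2(45.5,205);print(a)
E
```

```text
0.785 [ 83. 323.] [175. 326.] [274. 253.]
0.85 [ 93. 318.] [186. 324.] [286. 251.]
0.9 [102. 315.] [194. 323.] [295. 250.]
0.95 [110. 312.] [204. 323.] [305. 249.]
1.0 [120. 310.] [213. 324.] [315. 249.]
0.9607888296511867
```

```bash
python3 - <<'E'
from cell import *
import numpy as np
print(finish_job()); s=read_state(); print(s["clock"],np.round(s["eef_pos"],1),np.round(s["force"],1),s["width"])
E
```

```text
the job is handed in; nothing more can be done
None
the job is handed in; nothing more can be done
```

The box is open and I handed the job in at about 17.7 s, with the gripper still holding the lid up by its handle. No verdict came back, so these are my own checks.

- **Clamp:** I pushed the handle over from the lid's side. It measured about 1.48 rad in the camera picture, with the arm upright and clear of the lid.
- **Tug:** The lid was caught. It stopped after about 3.5 mm and the pull rose to 35 N, so I let it down again.
- **Knob:** I turned it 1.54 rad (88°). On the next pull the lid rose freely under about 8 N.
- **Lid:** It stood still at about 0.92 to 0.96 rad (53 to 55°). The picture and the arm's own position roughly agreed on this.
- **Other items:** I saw no sign that the coupon or anything else on the bench had been moved. I judged this by eye in the views I took and did not measure it.

Two readings differed from what I expected:

- **Box position:** It sat about 2 mm further from the robot than my first camera fit, and I corrected for that.
- **Sideways push:** With the lid held up there was still a 13 N push along the line from the hinge. It peaked at about 26 N during the lift, because my path ran slightly inside the handle's arc.

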